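# Load the wardrobe tray

### The arm

A 6-joint arm with a two-finger parallel gripper is mounted at the origin on the work surface. World frame = base frame: x ahead of the robot, y to its left, z up, the work surface at z = 0. Lengths are in m, angles in degrees, forces in N, time in s.
With the tool pointing down it reaches from about 0.25 to 0.725 m from the base axis. Payload 9.7 kg.
Tool frame: the origin (TCP) lies midway between the tips of the shut fingers; the grasp point (between the pads) lies 19 mm behind it; z points along the fingers, x is the direction in which the jaws open and shut, and the axes are right-handed (so a half turn about z gives the same grasp; the last joint's range is limited). The gripper opens to 85 mm and grips with 20 to 120 N. Pads are 22 mm wide; open, the fingers measure 114 mm over their backs; the gripper's body (76 mm by 85 mm) begins 54 mm behind the grasp point. The pads swing forward as they close: fully open they stand 13 mm farther back than shut.
Start: joints at [72.479, 4.979, 10.078, 95.1, 0, 90], TCP at [0.166, 0.524, 0.231] pointing down, gripper open.
Joint ranges: [-179.16, 179.16], [-48.56, 103.87], [-65.8, 70.77], [-126.05, 130.52], [-82.76, 87.17], [-180, 180]. Speed limits (degrees/s): [127.2, 127.2, 147.25, 180, 180, 180].

### API

Orientations are given as [roll, pitch, yaw] about the fixed x, y, z axes, in that order (R = Rz(yaw) Ry(pitch) Rx(roll)).
In Python, from workcell import bot, optics gives the robot as it stands.
- The arm moves only by the shell command python3 -m creep 'ROWS' [FORCE]. ROWS is JSON, a list of rows, each a list of 7 numbers: the shift along the tool's x, y, z in m, then the turn, a rotation vector about the tool's x, y, z in rad, then the opening, from 0 (shut) to 1 (fully open). A call has 1 to 8 rows; each row is the pose to reach, as a shift and turn from the pose commanded when the call began, along the tool's axes at that moment; what a row does not reach only later rows make up. A row lasts 1/10 s, in which the tool goes at most 50 mm and 8.59 degrees, less where a joint would pass 70% of its speed; a pose out of reach is approached as far as the arm can. A call with a gripper value outside its range is refused whole. The fingers move at their own pace and stop on an object; FORCE is the grip in N (left out, the last holds). Time passes only in rows, so rows that repeat a pose let the fingers close. It gives the time, the measured TCP pose, the force and the opening at its end, in the units of the state.
- bot.get_obs(): the state, without advancing time (a new reading comes with each control period).
- optics.camera(name): name is "scene" or "top" or "wrist"; returns the picture (480x640x3 uint8, red, green, blue); there is no depth.
- optics.camera_params(name): a dict with "camera_matrix" (3x3 intrinsics, pixels), "R" (3x3) and "t" (3): a world point X has camera coordinates R X + t; the wrist camera has in their place "mount" (4x4, takes a point from camera to tool coordinates, whose origin is the TCP and whose axes are the tool frame's). Camera axes: x right, y down, z forward; pixel columns grow to the right and rows downward; lengths in m; the calibration is good to about 2 mm. The wrist camera is an equidistant fisheye: a pixel r from the principal point sees the ray r / f radians off the axis. A picture is of the moment at which its call begins: read the wrist's pose just before it. camera_params takes no time and is no camera call.
- bot.job_done(): hands the job in, once; it reports no verdict.
The state is a dict: "time": time; "q": joint angles; "qd": joint speeds; "joint_efforts": joint torques, N m; "ee_pos": TCP position; "tcp_rot": TCP orientation; "wrist_force": force on the tool from outside, world axes, zero at the start; "torque": the same for the moment, N m; "opening": finger opening in m.
Only numpy, scipy, OpenCV 4.12 (cv2) and the standard library are available. Lean on these libraries where they do the work, as an engineer would, in place of code of your own. Each camera call takes 0.05 s, during which the arm holds its last target.

### The job

Tidy the wardrobe shelf: put the black watch case, the rectangular steel collar-stay tin and the frosted hair-tie jar into the green-lined wooden tray, in any order. Set each one down, without dropping it, so that all three end right way up on the tray's floor. Leave the owl, the shoe horn and the round shoe-polish tin where they are.

Things in the scene. Friction and masses are not known exactly. Their poses are not given: they have to be found in the camera images.
- tray_floor (a point): Open dark-wood tray with a green lining and brass corners, fixed to the shelf. The point is the centre of its inner floor, 8 mm above the shelf. Outside 320 mm along its x, 210 mm along its y, 40 mm high; walls and floor 8 mm thick, so inside 304 x 194 mm and 32 mm deep. Axes turn with the tray, z up.
- watch_case_center (a point): Black lacquered watch case, closed and solid (the lid does not open), with a thin brass line around it and a brass latch on its -x end that folds over the lid: 85 mm along its x, 60 mm along its y, 48 mm high, about 220 g. The point is its centre, half-way up (24 mm). z points up while it stands right way up.
- stay_tin_center (a point): Rectangular stainless steel collar-stay tin, closed, three small raised bars on its lid: 70 mm along its x, 45 mm along its y, 28 mm high, about 90 g. The point is its centre, half-way up (14 mm). z points up while it stands right way up.
- tie_jar_center (a point): Round frosted acrylic jar with coloured hair ties showing through and a white lid, closed: 56 mm in diameter, 60 mm high, straight sides, about 110 g. It stands upright. The point is its centre, half-way up (30 mm). z points up while it stands right way up.
- polish_tin_center (a point): Bystander: round brown shoe-polish tin with a brass-coloured lid rim, 65 mm in diameter, 24 mm high. The point is its centre, 12 mm up; z up.
- owl_center (a point): Bystander: small white ceramic owl with brown eyes, wings and ears, 58 mm wide, 76 mm high, standing. The point lies on its axis, 35 mm up; z up.
- shoe_horn_center (a point): Bystander: shoe horn lying flat, orange silicone handle (95 x 22 mm, 14 mm high) towards its -x and steel blade (108 mm long, 36 mm wide, 9 mm high) towards its +x. The point is where handle and blade meet, 7 mm up; z up.
Not all that is in view belongs to the job. There is more than one size of the part that bears stay_tin_center; the job needs the middle-sized.

How it is judged:
By the outcome, as a careful person would: the job done as asked, in the order asked, and still so for the second after the job is handed in, with the robot touching nothing.
It also fails if it takes over 72 s, if anything falls off the work surface, if the arm or the gripper's body presses on something with over 40 N, if the wrist force passes 120 N, or if a joint passes its speed limit or range.

## Working session

There is one attempt and no reset: what is moved stays moved. The work goes in short steps, Python scripts to look and compute and a shell command to move; the robot and the scene stay as the last step left them, time stands still between calls to the robot, and variables do not carry over. Pictures are saved under pics/ and viewed, and the job is handed in when it is done.

```bash
ls; mkdir -p pics; python3 - <<'E'
from workcell import bot, optics
import cv2, numpy as np
np.set_printoptions(precision=4,suppress=True)
o=bot.get_obs(); print({k:np.round(v,3) for k,v in o.items()})
for n in ["scene","top","wrist"]:
    im=optics.camera(n); cv2.imwrite(f"pics/{n}0.png",cv2.cvtColor(im,cv2.COLOR_RGB2BGR))
    p=optics.camera_params(n); print(n,p)
E
```

```text
pics
{'time': np.float64(0.0), 'q': array([72.48 ,  5.013, 10.033, 95.097,  0.001, 90.   ]), 'qd': array([ 0.018, -0.011, -0.057, -0.099, -0.128, -0.054]), 'joint_efforts': array([ -0.002, -52.039,  46.48 ,   0.016,  -0.   ,   0.   ]), 'ee_pos': array([0.166, 0.524, 0.231]), 'tcp_rot': array([-179.999,    0.077,   72.48 ]), 'wrist_force': array([ 0.275, -0.319,  0.558]), 'torque': array([-0.024,  0.029,  0.021]), 'opening': np.float64(0.085)}
scene {'camera_matrix': array([[448.7719,   0.    , 318.6844],
       [  0.    , 448.7719, 240.804 ],
       [  0.    ,   0.    ,   1.    ]]), 'R': array([[-0.7741,  0.633 ,  0.0094],
       [ 0.4389,  0.5472, -0.7127],
       [-0.4562, -0.5476, -0.7014]]), 't': array([ 0.5383, -0.1571,  1.1139])}
top {'camera_matrix': array([[444.4128,   0.    , 317.3722],
       [  0.    , 444.4128, 236.6356],
       [  0.    ,   0.    ,   1.    ]]), 'R': array([[-0.0082, -0.9999, -0.0143],
       [-0.9908,  0.01  , -0.1351],
       [ 0.1352,  0.0131, -0.9907]]), 't': array([-0.1047,  0.6014,  0.9005])}
wrist {'camera_matrix': array([[371.6483,   0.    , 319.3808],
       [  0.    , 371.6483, 240.1756],
       [  0.    ,   0.    ,   1.    ]]), 'mount': array([[ 1.    ,  0.0003, -0.0011,  0.0004],
       [-0.    ,  0.96  ,  0.28  , -0.0709],
       [ 0.0012, -0.28  ,  0.96  , -0.1423],
       [ 0.    ,  0.    ,  0.    ,  1.    ]])}
```

View pics/top0.png

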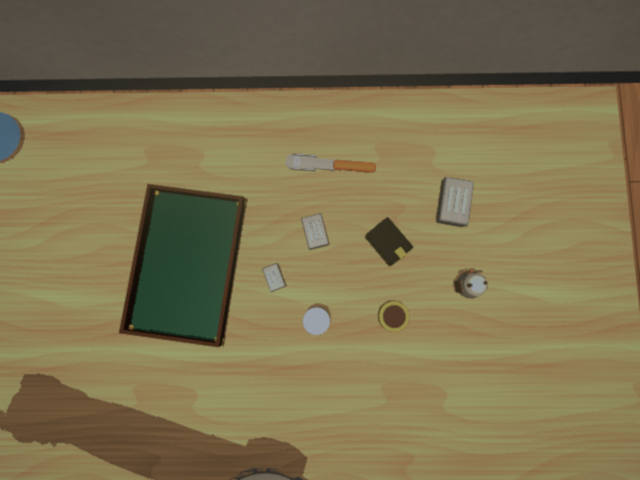

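View pics/scene0.png

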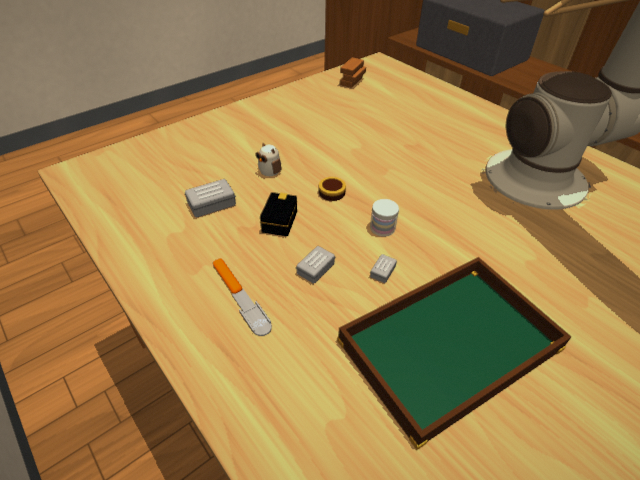

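View pics/wrist0.png

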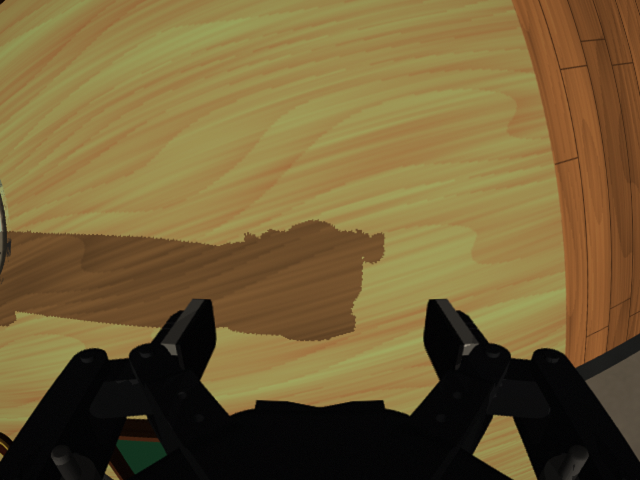

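```bash
cat > h.py <<'E'
import numpy as np, cv2
from workcell import bot, optics
from scipy.spatial.transform import Rotation as Rn
np.set_printoptions(precision=4,suppress=True)
def ray(name,uv):
    p=optics.camera_params(name);K=p["camera_matrix"];R=np.array(p["R"]);t=np.array(p["t"])
    uv=np.atleast_2d(uv).astype(float)
    d=np.c_[(uv[:,0]-K[0,2])/K[0,0],(uv[:,1]-K[1,2])/K[1,1],np.ones(len(uv))]@R
    return -R.T@t, d
def plane(name,uv,z):
    c,d=ray(name,uv); s=(z-c[2])/d[:,2]; return c+s[:,None]*d
def proj(name,X):
    p=optics.camera_params(name);X=np.atleast_2d(X)@np.array(p["R"]).T+p["t"]
    x=X@p["camera_matrix"].T; return x[:,:2]/x[:,2:]
def grab(name,fn=None):
    im=cv2.cvtColor(optics.camera(name),cv2.COLOR_RGB2BGR)
    if fn: cv2.imwrite("pics/"+fn,im)
    return im
E
python3 - <<'E'
from h import *
im=cv2.imread("pics/top0.png"); hsv=cv2.cvtColor(im,cv2.COLOR_BGR2HSV)
c=np.hstack([cv2.resize(im[140:350,260:420],None,fx=2.4,fy=2.4,interpolation=cv2.INTER_NEAREST),cv2.resize(im[140:350,420:510],None,fx=2.4,fy=2.4,interpolation=cv2.INTER_NEAREST)])
cv2.imwrite("pics/crop0.png",c)
for uv in [(315,231),(316,321),(390,240),(394,317),(455,200),(340,260),(180,265),(148,188)]:
    print(uv,hsv[uv[1],uv[0]])
def box(mask,name,z,sel):
    n,l,s,ce=cv2.connectedComponentsWithStats(mask.astype(np.uint8))
    k=l[sel[1],sel[0]]
    cs,_=cv2.findContours((l==k).astype(np.uint8),cv2.RETR_EXTERNAL,cv2.CHAIN_APPROX_NONE)
    P=plane("top",cs[0][:,0],z)[:,:2].astype(np.float32)
    r=cv2.minAreaRect(P*1000); print(name,k,s[k],np.round(r[0],1),np.round(r[1],1),round(r[2],1))
H,S,V=[hsv[...,i].astype(int) for i in range(3)]
box(S<60,"midtin",.028,(315,231)); box(S<60,"small",.02,(274,277)); box(S<60,"big",.035,(455,200))
box(S<60,"jar",.06,(316,321)); box(V<70,"case",.048,(385,238))
box((H>55)&(H<95)&(S>80)&(V<130),"green",.008,(180,265)); 
E
```

```text
(315, 231) [ 60   7 156]
(316, 321) [107  21 169]
(390, 240) [23 88 52]
(394, 317) [ 13 129  81]
(455, 200) [ 36  19 134]
(340, 260) [ 21 106 151]
(180, 265) [ 70 106  72]
(148, 188) [ 14 145  74]
midtin 33 [302 214  26  35 650] [ 614.8 -104.2] [69.5 43.4] 13.6
small 34 [263 264  22  28 394] [516.8 -15.3] [53.1 33.9] 21.0
big 32 [ 438  177   36   49 1347] [ 675.  -406.5] [64.4 99.7] 79.5
jar 36 [302 307  28  28 625] [ 426.9 -105.3] [54.6 53.6] 89.5
case 31 [ 366  218   46   47 1089] [ 588.  -258.3] [82.2 63.3] 38.9
green 2 [  131   194   102   146 10895] [546.8 181.3] [185.8 301.7] 81.7
```

View pics/crop0.png

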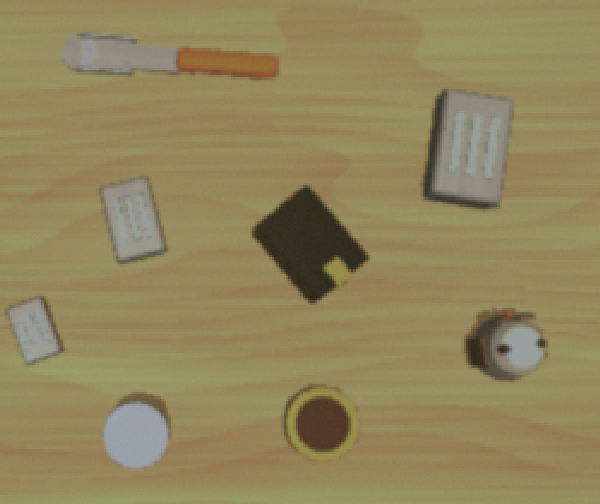

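The top picture shows three steel tins: the middle-sized one, 69.5x43 mm, is at (315,231). The watch case is at (388,241) with its latch to the lower right, and the jar is at (316,321). The tray spans (148,186)-(219,345). I'll check the tray by its rim and cross-check heights against the scene view.

```bash
cat >> h.py <<'E'
def to(x,y,z,yaw):
    o=bot.get_obs(); p=o["ee_pos"]; R=Rn.from_euler("xyz",o["tcp_rot"],degrees=True)
    T=Rn.from_euler("xyz",[180,0,yaw],degrees=True)
    print("at",np.round(p,4),np.round(o["tcp_rot"],2),"t",round(float(o["time"]),2),"open",round(float(o["opening"]),4),"F",np.round(o["wrist_force"],1))
    print("shift",np.round(R.inv().apply(np.array([x,y,z])-p),4),"turn",np.round((R.inv()*T).as_rotvec(),4))
E
python3 - <<'E'
from h import *
p=optics.camera_params("top"); print("cam",-p["R"].T@p["t"])
im=cv2.imread("pics/top0.png"); hsv=cv2.cvtColor(im,cv2.COLOR_BGR2HSV)
H,S,V=[hsv[...,i].astype(int) for i in range(3)]
m=((V<110)&(np.indices(V.shape)[0]<360)&(np.indices(V.shape)[1]<260)&(np.indices(V.shape)[0]>150)&(np.indices(V.shape)[1]>100)).astype(np.uint8)
cs,_=cv2.findContours(m,cv2.RETR_EXTERNAL,cv2.CHAIN_APPROX_NONE); c=max(cs,key=cv2.contourArea)
q=cv2.boxPoints(cv2.minAreaRect(c)); print(q)
P=plane("top",c[:,0],.04)[:,:2].astype(np.float32)*1000; print("tray",cv2.minAreaRect(P))
X=[[.5468,.1813,.008],[.588,-.258,.048],[.6148,-.1042,.028],[.4269,-.1053,.06]]
print(proj("scene",X))
im=cv2.imread("pics/scene0.png")
for u,v in proj("scene",X): cv2.circle(im,(int(u),int(v)),2,(0,0,255),-1)
cv2.imwrite("pics/s1.png",im)
to(.588,-.258,.15,-51.1)
E
```

```text
cam [ 0.4732 -0.1225  0.9718]
[[118.4081 332.7486]
 [142.4811 180.2865]
 [246.9811 196.7865]
 [222.9081 349.2486]]
tray ((546.4019165039062, 171.3029327392578), (220.4545135498047, 319.92779541015625), 81.7598876953125)
[[454.5112 345.029 ]
 [281.1554 205.7646]
 [316.9892 259.2302]
 [386.7481 207.1369]]
at [0.1655 0.5243 0.2307] [180.     0.06  72.48] t 0.15 open 0.0854 F [0.5 0.4 1. ]
shift [-0.6188  0.6384  0.0814] turn [0.0011 0.0006 2.1569]
```

View pics/s1.png

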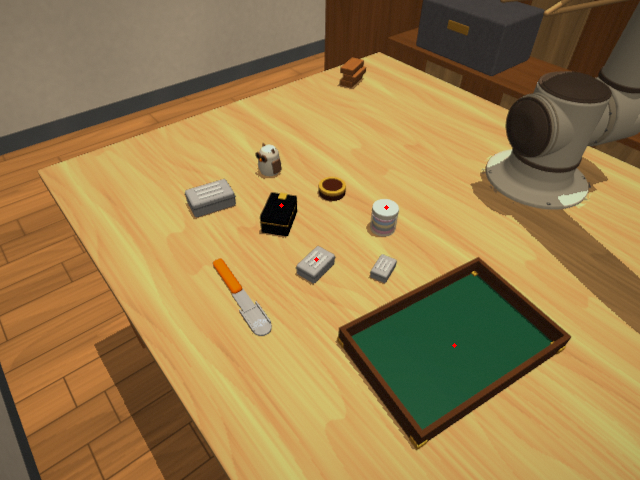

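```bash
python3 -m creep '[[-0.619,0.638,0.08,0,0,2.157,1],[-0.619,0.638,0.08,0,0,2.157,1],[-0.619,0.638,0.08,0,0,2.157,1],[-0.619,0.638,0.08,0,0,2.157,1],[-0.619,0.638,0.08,0,0,2.157,1],[-0.619,0.638,0.08,0,0,2.157,1],[-0.619,0.638,0.08,0,0,2.157,1],[-0.619,0.638,0.08,0,0,2.157,1]]'; python3 -c "
from h import *
to(.588,-.258,.15,-51.1)"
```

```text
time: 0.95
ee_pos: [0.3551, 0.172, 0.1953]
tcp_rot: [-180.0, -0.0, 3.4]
wrist_force: [0.7, 0.8, 0.4]
opening: 0.0854
at [0.3551 0.172  0.1953] [-179.99   -0.03    3.39] t 0.95 open 0.0854 F [0.7 0.8 0.4]
shift [0.207  0.443  0.0453] turn [-0.0005 -0.0004  0.951 ]
```

```bash
python3 -m creep '[[0.207,0.443,0.045,0,0,0.951,1],[0.207,0.443,0.045,0,0,0.951,1],[0.207,0.443,0.045,0,0,0.951,1],[0.207,0.443,0.045,0,0,0.951,1],[0.207,0.443,0.045,0,0,0.951,1],[0.207,0.443,0.045,0,0,0.951,1],[0.207,0.443,0.045,0,0,0.951,1],[0.207,0.443,0.045,0,0,0.951,1]]'; python3 -c "
from h import *
to(.588,-.258,.15,-51.1)"
```

```text
time: 1.75
ee_pos: [0.5469, -0.1774, 0.1583]
tcp_rot: [-180.0, 0.0, -50.9]
wrist_force: [0.6, 1.4, 0.2]
opening: 0.0852
at [ 0.5469 -0.1774  0.1583] [-180.      0.01  -50.9 ] t 1.75 open 0.0852 F [0.6 1.4 0.2]
shift [0.0884 0.0189 0.0083] turn [-0.      0.0002  0.0035]
```

```bash
python3 -m creep '[[0.088,0.019,0.008,0,0,0.0035,1],[0.088,0.019,0.008,0,0,0.0035,1],[0.088,0.019,0.008,0,0,0.0035,1],[0.088,0.019,0.008,0,0,0.0035,1]]'; python3 - <<'E'
from h import *
to(.588,-.258,.012,-51.1)
grab("wrist","w1.png"); 
im=grab("top","t1.png")
E
```

```text
time: 2.15
ee_pos: [0.5871, -0.2561, 0.1495]
tcp_rot: [179.9, 0.1, -51.0]
wrist_force: [-0.4, 0.9, -0.1]
opening: 0.0856
at [ 0.5871 -0.2561  0.1495] [179.95   0.12 -51.04] t 2.15 open 0.0856 F [-0.4  0.9 -0.1]
shift [0.0024 0.0004 0.1375] turn [0.0009 0.0021 0.001 ]
```

View pics/w1.png

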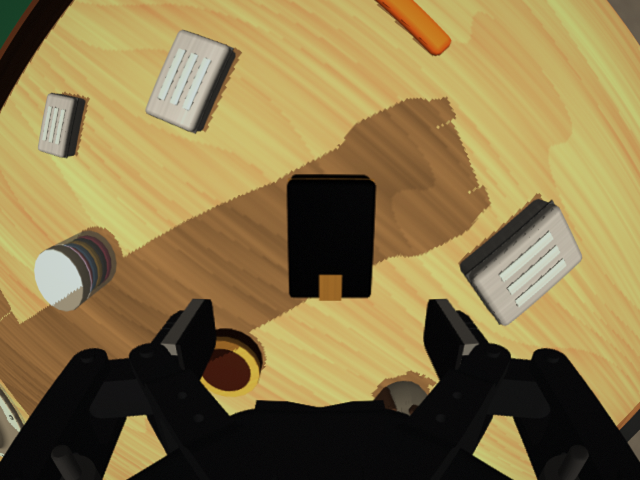

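```bash
cat >> h.py <<'E'
def wplane(uv,z,o=None):
    o=o or bot.get_obs(); p=optics.camera_params("wrist");K=p["camera_matrix"];M=p["mount"]
    uv=np.atleast_2d(uv).astype(float); x=(uv-[K[0,2],K[1,2]])/K[0,0]; r=np.linalg.norm(x,axis=1)+1e-9
    d=np.c_[x*(np.sin(r)/r)[:,None],np.cos(r)]
    R=Rn.from_euler("xyz",o["tcp_rot"],degrees=True)
    c=R.apply(M[:3,3])+o["ee_pos"]; d=R.apply(d@M[:3,:3].T)
    return c+((z-c[2])/d[:,2])[:,None]*d
E
python3 - <<'E'
from h import *
P=wplane([(290,297),(373,297),(376,180),(288,180)],.048); print(P, P.mean(0))
print(np.linalg.norm(P-np.roll(P,-1,0),axis=1)); d=P[2]-P[1]+P[3]-P[0]; print(np.degrees(np.arctan2(d[1],d[0])))
print(plane("top",[(474,286),(394,317)],.05))
to(P[:,0].mean(),P[:,1].mean(),.012,-51.1)
E
```

```text
[[ 0.5402 -0.2654  0.048 ]
 [ 0.5781 -0.3125  0.048 ]
 [ 0.6432 -0.2579  0.048 ]
 [ 0.6061 -0.2125  0.048 ]] [ 0.5919 -0.2621  0.048 ]
[0.0605 0.085  0.0586 0.0845]
39.35661261759884
[[ 0.4936 -0.431   0.05  ]
 [ 0.4321 -0.2652  0.05  ]]
at [ 0.5871 -0.2548  0.1509] [180.     0.02 -50.94] t 2.25 open 0.0857 F [-0.   0.   0.3]
shift [0.0088 0.0009 0.1389] turn [0.     0.0004 0.0028]
```

```bash
python3 -m creep '[[0.0075,0.001,0.05,0,0,0.003,1],[0.0075,0.001,0.075,0,0,0.003,1],[0.0075,0.001,0.105,0,0,0.003,1],[0.0075,0.001,0.125,0,0,0.003,1],[0.0075,0.001,0.137,0,0,0.003,1],[0.0075,0.001,0.137,0,0,0.003,1]]'; python3 - <<'E'
from h import *
to(.592,-.262,.012,-51.1)
grab("wrist","w2.png")
E
```

```text
time: 2.85
ee_pos: [0.5905, -0.2607, 0.0129]
tcp_rot: [180.0, 0.1, -51.1]
wrist_force: [-0.5, -0.6, 0.6]
opening: 0.0857
at [ 0.5905 -0.2607  0.0129] [179.95   0.09 -51.07] t 2.85 open 0.0857 F [-0.5 -0.6  0.6]
shift [ 0.0019 -0.0003  0.0009] turn [0.0008 0.0016 0.0005]
```

View pics/w2.png

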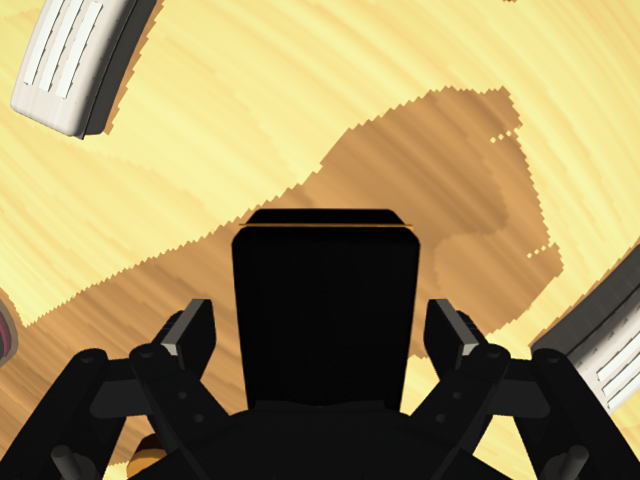

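The case lies between the pads at columns 233-420, with the fingers at 213 and 427. I'll close on it now.

```bash
python3 -m creep '[[0.001,0,0,0,0,0,0.6],[0.001,0,0,0,0,0,0.6],[0.001,0,0,0,0,0,0.4],[0.001,0,0,0,0,0,0.4],[0.001,0,0,0,0,0,0.4],[0.001,0,0,0,0,0,0.4]]' 45; python3 - <<'E'
from h import *
to(.592,-.262,.16,-51.1)
E
```

```text
time: 3.5
ee_pos: [0.5929, -0.263, 0.0157]
tcp_rot: [-179.9, -0.1, -51.1]
wrist_force: [0.6, 0.5, 7.2]
opening: 0.0589
at [ 0.5929 -0.263   0.0157] [-179.91   -0.13  -51.14] t 3.5 open 0.0589 F [0.6 0.5 7.2]
shift [-0.001  -0.0002 -0.1443] turn [-0.0015 -0.0023 -0.0007]
```

```bash
python3 -m creep '[[0,0,-0.03,0,0,0,0.4],[0,0,-0.08,0,0,0,0.4],[0,0,-0.13,0,0,0,0.4],[0,0,-0.15,0,0,0,0.4]]'; python3 - <<'E'
from h import *
to(.638,.164,.16,81.7)
E
```

```text
time: 3.9
ee_pos: [0.5931, -0.2633, 0.1701]
tcp_rot: [-179.8, -0.4, -51.1]
wrist_force: [0.5, -0.1, -1.1]
opening: 0.0594
at [ 0.5931 -0.2633  0.1701] [-179.81   -0.36  -51.14] t 3.9 open 0.0594 F [ 0.5 -0.1 -1.1]
shift [-0.3047 -0.303   0.0091] turn [ 0.0057 -0.007  -2.3186]
```

```bash
python3 -m creep '[[-0.305,-0.303,0,0,0,-2.319,0.4],[-0.305,-0.303,0,0,0,-2.319,0.4],[-0.305,-0.303,0,0,0,-2.319,0.4],[-0.305,-0.303,0,0,0,-2.319,0.4],[-0.305,-0.303,0,0,0,-2.319,0.4],[-0.305,-0.303,0,0,0,-2.319,0.4],[-0.305,-0.303,0,0,0,-2.319,0.4],[-0.305,-0.303,0,0,0,-2.319,0.4]]'; python3 - <<'E'
from h import *
to(.638,.164,.15,81.7)
E
```

```text
time: 4.7
ee_pos: [0.6334, 0.1372, 0.1644]
tcp_rot: [180.0, -0.0, 18.0]
wrist_force: [1.2, -1.1, -0.7]
opening: 0.0593
at [0.6334 0.1372 0.1644] [179.99  -0.05  17.97] t 4.7 open 0.0593 F [ 1.2 -1.1 -0.7]
shift [ 0.0127 -0.0241  0.0144] turn [ 0.0006 -0.0007 -1.1124]
```

```bash
python3 -m creep '[[0.0127,-0.024,0.01,0,0,-1.112,0.4],[0.0127,-0.024,0.01,0,0,-1.112,0.4],[0.0127,-0.024,0.01,0,0,-1.112,0.4],[0.0127,-0.024,0.01,0,0,-1.112,0.4],[0.0127,-0.024,0.01,0,0,-1.112,0.4],[0.0127,-0.024,0.01,0,0,-1.112,0.4],[0.0127,-0.024,0.01,0,0,-1.112,0.4],[0.0127,-0.024,0.01,0,0,-1.112,0.4]]'; python3 - <<'E'
from h import *
to(.638,.164,.03,81.7)
grab("top","t2.png");grab("scene","s2.png");grab("wrist","w3.png")
E
```

```text
time: 5.5
ee_pos: [0.6383, 0.1618, 0.1541]
tcp_rot: [180.0, -0.0, 81.6]
wrist_force: [0.3, 0.2, -1.2]
opening: 0.0593
at [0.6383 0.1618 0.1541] [179.98  -0.01  81.65] t 5.5 open 0.0593 F [ 0.3  0.2 -1.2]
shift [ 0.0021 -0.0007  0.1241] turn [ 0.0003 -0.0001 -0.0009]
```

View pics/t2.png

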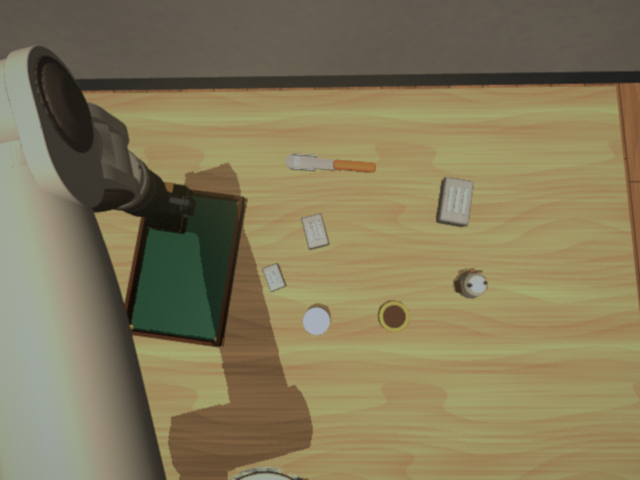

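View pics/w3.png

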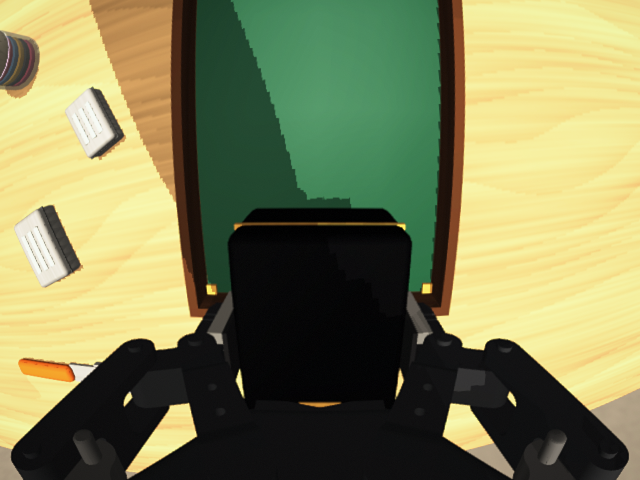

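```bash
python3 - <<'E'
from h import *
P=wplane([(211,290),(428,289)],.04); print(P)
c=np.array([.547,.177]);a=np.radians(-8.3);R=np.array([[np.cos(a),-np.sin(a)],[np.sin(a),np.cos(a)]])
print((P[:,:2]-c)@R)
F=wplane([(197,150),(440,150)],.008); print("floor edge",(F[:,:2]-c)@R)
o=bot.get_obs(); print("tcp in tray",(o["ee_pos"][:2]-c)@R)
im=cv2.imread("pics/w3.png"); cv2.imwrite("pics/w3c.png",cv2.resize(im[180:330,160:480],None,fx=2.4,fy=2.4))
E
```

```text
[[0.6692 0.0721 0.04  ]
 [0.6939 0.2385 0.04  ]]
[[ 0.136  -0.0862]
 [ 0.1365  0.082 ]]
floor edge [[ 0.0301 -0.0988]
 [ 0.0318  0.0947]]
tcp in tray [ 0.0926 -0.0018]
```

View pics/w3c.png

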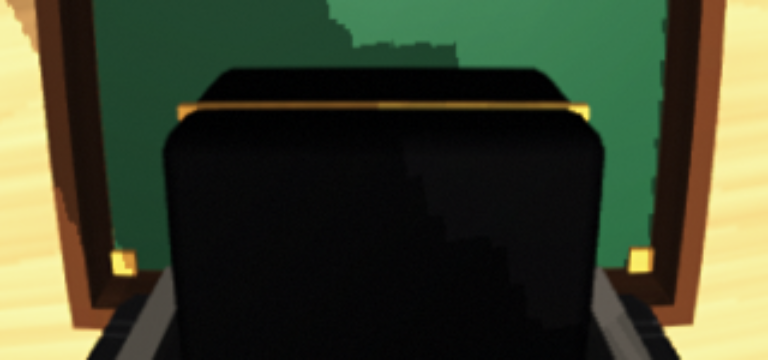

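View pics/s2.png

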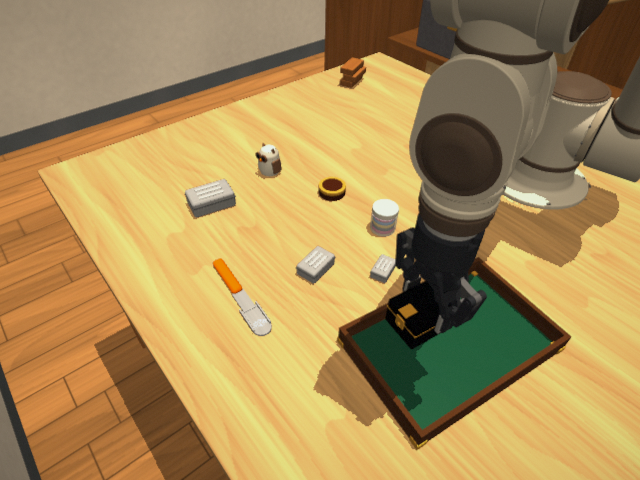

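```bash
python3 - <<'E'
from h import *
c=np.array([.547,.177]);a=np.radians(-8.3);R=np.array([[np.cos(a),-np.sin(a)],[np.sin(a),np.cos(a)]])
f=lambda uv,z,n=wplane:(n(uv,z)[:,:2]-c)@R
print("brass floor",f([(211,290),(428,289)],.008))
print("outer rim",f([(191,316),(449,315)],.04))
print("inner wall floor edge",f([(222,292),(418,292)],.008))
print("case bottom-front edge at tray x, z=.14..",f([(249,210),(390,210)],.154-.0157))
n=lambda uv,z:plane("top",uv,z)
print("top brass",f([(157,193),(240,203),(131,326),(215,339)],.04,n),f([(157,193),(240,203),(131,326),(215,339)],.008,n))
E
```

```text
brass floor [[ 0.1503 -0.0968]
 [ 0.1508  0.0924]]
outer rim [[ 0.1597 -0.1064]
 [ 0.1604  0.1027]]
inner wall floor edge [[ 0.152  -0.0869]
 [ 0.1534  0.0835]]
case bottom-front edge at tray x, z=.14.. [[ 0.0537 -0.0322]
 [ 0.0542  0.0297]]
top brass [[ 0.1419  0.0792]
 [ 0.1441 -0.1022]
 [-0.1427  0.0808]
 [-0.1447 -0.0966]] [[ 0.1478  0.0924]
 [ 0.1501 -0.0952]
 [-0.1466  0.0941]
 [-0.1486 -0.0894]]
```

```bash
python3 -m creep '[[0,-0.003,0.04,0,0,0,0.4],[0,-0.003,0.08,0,0,0,0.4],[0,-0.003,0.105,0,0,0,0.4],[0,-0.003,0.118,0,0,0,0.4],[0,-0.003,0.123,0,0,0,0.4],[0,-0.003,0.125,0,0,0,0.4]]'; python3 - <<'E'
from h import *
to(.638,.164,.0237,81.7)
E
```

```text
time: 6.25
ee_pos: [0.6357, 0.1624, 0.0295]
tcp_rot: [179.9, -0.0, 81.3]
wrist_force: [-0.2, 0.2, -1.1]
opening: 0.0591
at [0.6357 0.1624 0.0295] [179.95  -0.02  81.29] t 6.25 open 0.0591 F [-0.2  0.2 -1.1]
shift [0.0019 0.002  0.0058] turn [ 0.0009 -0.0003 -0.0071]
```

```bash
python3 -m creep '[[0,0,0.002,0,0,0,0.4],[0,0,0.003,0,0,0,0.4],[0,0,0.004,0,0,0,0.4],[0,0,0.005,0,0,0,0.4]]'; python3 -m creep '[[0,0,0.001,0,0,0,0.4],[0,0,0.001,0,0,0,0.4]]';
```

```text
time: 6.65
ee_pos: [0.6356, 0.1624, 0.0243]
tcp_rot: [180.0, -0.0, 81.3]
wrist_force: [0.4, 0.1, -1.7]
opening: 0.0591
time: 6.85
ee_pos: [0.6356, 0.1624, 0.0237]
tcp_rot: [179.9, -0.0, 81.3]
wrist_force: [-1.9, -0.5, 4.6]
opening: 0.0595
```

```bash
python3 -m creep '[[0,0,0.0005,0,0,0,0.75],[0,0,0.0005,0,0,0,0.85],[0,0,0.0005,0,0,0,1],[0,0,0.0005,0,0,0,1]]'; python3 -m creep '[[0,0,-0.02,0,0,0,1],[0,0,-0.06,0,0,0,1],[0,0,-0.11,0,0,0,1],[0,0,-0.13,0,0,0,1]]'; python3 - <<'E'
from h import *
grab("wrist","w4.png")
to(.614,-.106,.15,103.6)
E
```

```text
time: 7.25
ee_pos: [0.6353, 0.1623, 0.0222]
tcp_rot: [-180.0, 0.0, 81.3]
wrist_force: [-0.4, 1.0, 0.1]
opening: 0.0853
time: 7.65
ee_pos: [0.6364, 0.1626, 0.1576]
tcp_rot: [179.7, -0.1, 81.3]
wrist_force: [0.5, 0.5, -0.1]
opening: 0.0849
at [0.637  0.1628 0.1595] [179.56  -0.19  81.33] t 7.7 open 0.0856 F [-1.2 -0.3  2.5]
shift [-0.2692  0.0177  0.0088] turn [ 0.0082 -0.0017 -0.3886]
```

View pics/w4.png

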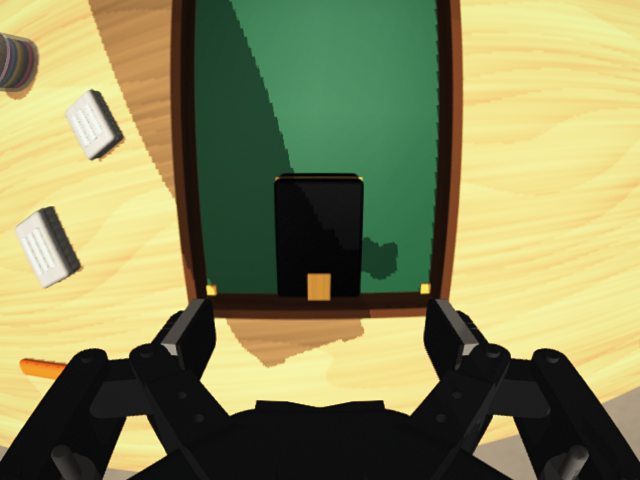

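The case stands upright in the tray at (319,240), with its latch towards the far end. Next is the middle tin.

```bash
python3 -c "
from h import *
print(bot.get_obs()['q'])"; python3 -m creep '[[-0.269,0.018,0.009,0,0,-0.389,1],[-0.269,0.018,0.009,0,0,-0.389,1],[-0.269,0.018,0.009,0,0,-0.389,1],[-0.269,0.018,0.009,0,0,-0.389,1],[-0.269,0.018,0.009,0,0,-0.389,1],[-0.269,0.018,0.009,0,0,-0.389,1],[-0.269,0.018,0.009,0,0,-0.389,1],[-0.269,0.018,0.009,0,0,-0.389,1]]'; python3 - <<'E'
from h import *
to(.614,-.106,.15,103.6)
grab("wrist","w5.png")
print(bot.get_obs()['q'])
E
```

```text
[14.3341 18.7132 18.1391 88.9479  0.0004 23.0002]
time: 8.5
ee_pos: [0.6124, -0.1065, 0.1429]
tcp_rot: [-180.0, -0.0, 103.6]
wrist_force: [0.0, 0.2, 0.4]
opening: 0.0853
at [ 0.6124 -0.1065  0.1429] [-179.98   -0.03  103.55] t 8.5 open 0.0853 F [0.  0.2 0.4]
shift [ 0.0001  0.0017 -0.0071] turn [-0.0003 -0.0004 -0.0008]
[ -9.802   14.0121  10.5526  86.5593   0.017  -23.4273]
```

View pics/w5.png

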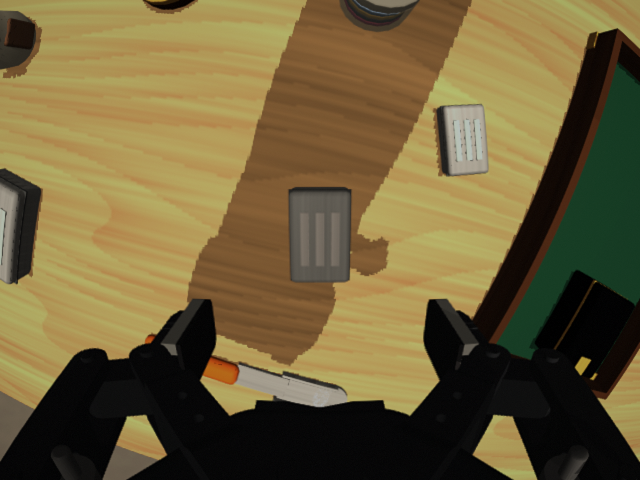

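```bash
python3 - <<'E'
from h import *
P=wplane([(290.5,281),(349.5,281),(351,191),(290,191)],.028); print(P.mean(0),np.linalg.norm(P-np.roll(P,-1,0),axis=1)); d=P[2]-P[1]+P[3]-P[0]; print(np.degrees(np.arctan2(d[1],d[0])))
to(*P.mean(0)[:2],.002,103.6)
E
```

```text
[ 0.6144 -0.1046  0.028 ] [0.0442 0.0677 0.0427 0.0677]
-166.6454287755751
at [ 0.6125 -0.1057  0.143 ] [-179.99   -0.02  103.63] t 8.55 open 0.0855 F [0.5 0.1 0.1]
shift [0.0006 0.0021 0.141 ] turn [-0.0002 -0.0004  0.0004]
```

```bash
python3 -m creep '[[0.0006,0.002,0.05,0,0,0,1],[0.0006,0.002,0.09,0,0,0,1],[0.0006,0.002,0.115,0,0,0,1],[0.0006,0.002,0.13,0,0,0,1],[0.0006,0.002,0.139,0,0,0,1],[0.0006,0.002,0.14,0,0,0,1]]';  python3 -m creep '[[0,0,0,0,0,0,0.6],[0,0,0,0,0,0,0.4],[0,0,0,0,0,0,0.3],[0,0,0,0,0,0,0.3],[0,0,0,0,0,0,0.3],[0,0,0,0,0,0,0.3]]' 40; python3 - <<'E'
from h import *
to(.614,-.105,.15,103.6)
grab("wrist","w6.png")
E
```

```text
time: 9.15
ee_pos: [0.6144, -0.1046, 0.003]
tcp_rot: [-180.0, -0.0, 103.7]
wrist_force: [0.2, -0.4, 0.7]
opening: 0.0858
time: 9.75
ee_pos: [0.6151, -0.1055, 0.0047]
tcp_rot: [179.9, 0.0, 103.6]
wrist_force: [-0.4, 0.1, 6.3]
opening: 0.0443
at [ 0.6151 -0.1055  0.0047] [179.88   0.05 103.61] t 9.75 open 0.0443 F [-0.4  0.1  6.3]
shift [ 0.0006 -0.0007 -0.1453] turn [0.0022 0.0008 0.0002]
```

View pics/w6.png

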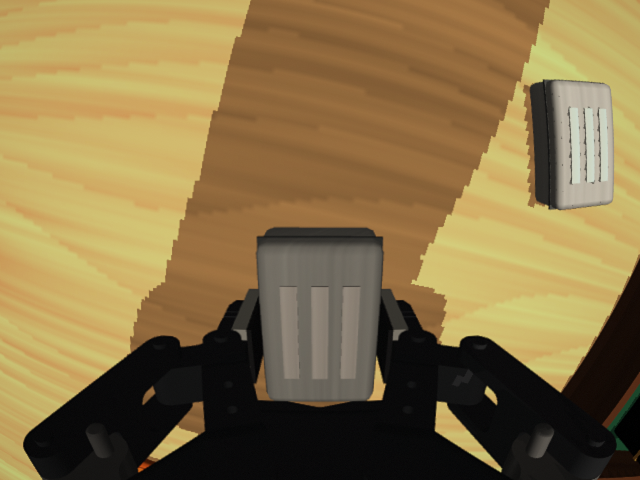

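```bash
python3 -m creep '[[0,0,-0.02,0,0,0,0.3],[0,0,-0.06,0,0,0,0.3],[0,0,-0.11,0,0,0,0.3],[0,0,-0.14,0,0,0,0.3]]'; python3 - <<'E'
from h import *
to(.542,.176,.14,81.7)
E
```

```text
time: 10.2
ee_pos: [0.6149, -0.1055, 0.1474]
tcp_rot: [179.8, 0.1, 103.6]
wrist_force: [0.3, 0.6, -0.2]
opening: 0.0442
at [ 0.6149 -0.1055  0.1474] [179.81   0.08 103.61] t 10.2 open 0.0442 F [ 0.3  0.6 -0.2]
shift [ 0.2907 -0.0046  0.007 ] turn [0.0035 0.0007 0.3824]
```

```bash
python3 -m creep '[[0.291,-0.005,0,0,0,0.382,0.3],[0.291,-0.005,0,0,0,0.382,0.3],[0.291,-0.005,0,0,0,0.382,0.3],[0.291,-0.005,0,0,0,0.382,0.3],[0.291,-0.005,0,0,0,0.382,0.3],[0.291,-0.005,0,0,0,0.382,0.3],[0.291,-0.005,0,0,0,0.382,0.3],[0.291,-0.005,0,0,0,0.382,0.3]]'; python3 - <<'E'
from h import *
to(.542,.176,.0127,81.7)
grab("wrist","w7.png")
E
```

```text
time: 11.0
ee_pos: [0.5407, 0.1772, 0.1434]
tcp_rot: [180.0, 0.0, 81.9]
wrist_force: [1.0, 0.0, -1.2]
opening: 0.0445
at [0.5407 0.1772 0.1434] [179.99   0.01  81.86] t 11.0 open 0.0445 F [ 1.   0.  -1.2]
shift [-0.001   0.0015  0.1307] turn [0.0003 0.0002 0.0028]
```

View pics/w7.png

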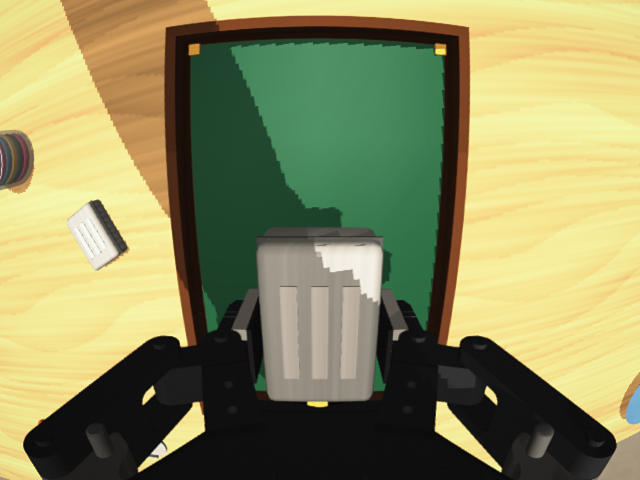

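```bash
python3 -m creep '[[-0.001,0.001,0.04,0,0,0,0.3],[-0.001,0.001,0.085,0,0,0,0.3],[-0.001,0.001,0.11,0,0,0,0.3],[-0.001,0.001,0.12,0,0,0,0.3],[-0.001,0.001,0.124,0,0,0,0.3],[-0.001,0.001,0.124,0,0,0,0.3]]'; python3 -m creep '[[0,0,0.001,0,0,0,0.3],[0,0,0.002,0,0,0,0.3],[0,0,0.003,0,0,0,0.3],[0,0,0.004,0,0,0,0.3],[0,0,0.005,0,0,0,0.3]]'
```

```text
time: 11.65
ee_pos: [0.5425, 0.1747, 0.0202]
tcp_rot: [179.9, -0.0, 81.7]
wrist_force: [-1.0, 0.4, -0.8]
opening: 0.0443
time: 12.15
ee_pos: [0.5419, 0.1753, 0.0144]
tcp_rot: [180.0, -0.0, 81.7]
wrist_force: [-1.0, -0.6, -0.5]
opening: 0.0442
```

```bash
python3 -m creep '[[0,0,0.001,0,0,0,0.3],[0,0,0.001,0,0,0,0.3]]'; python3 -m creep '[[0,0,0.001,0,0,0,0.3],[0,0,0.001,0,0,0,0.3]]'
```

```text
time: 12.35
ee_pos: [0.5416, 0.1752, 0.0131]
tcp_rot: [-180.0, 0.0, 81.7]
wrist_force: [0.4, 0.3, -0.3]
opening: 0.0441
time: 12.55
ee_pos: [0.5418, 0.1753, 0.0127]
tcp_rot: [180.0, -0.0, 81.7]
wrist_force: [-1.9, -0.1, 3.6]
opening: 0.0441
```

Contact at 3.6 N, and the height of 12.7 mm matches what I expected. I'll release.

```bash
python3 -m creep '[[0,0,0.0005,0,0,0,0.6],[0,0,0.0005,0,0,0,0.8],[0,0,0.0005,0,0,0,1],[0,0,0.0005,0,0,0,1]]'; python3 -m creep '[[0,0,-0.02,0,0,0,1],[0,0,-0.06,0,0,0,1],[0,0,-0.11,0,0,0,1],[0,0,-0.16,0,0,0,1],[0,0,-0.16,0,0,0,1]]'; python3 - <<'E'
from h import *
grab("wrist","w8.png")
to(.427,-.104,.17,81.7)
E
```

```text
time: 12.95
ee_pos: [0.5418, 0.1752, 0.0117]
tcp_rot: [-180.0, 0.0, 81.7]
wrist_force: [0.2, -0.5, 1.2]
opening: 0.0854
time: 13.45
ee_pos: [0.5442, 0.176, 0.1795]
tcp_rot: [179.4, -0.3, 81.7]
wrist_force: [-0.3, 0.3, 0.7]
opening: 0.0855
at [0.5434 0.1757 0.1759] [179.66  -0.17  81.73] t 13.5 open 0.0851 F [-0.3  0.1 -0. ]
shift [-0.2936 -0.075   0.0046] turn [ 0.006  -0.003   0.0005]
```

View pics/w8.png

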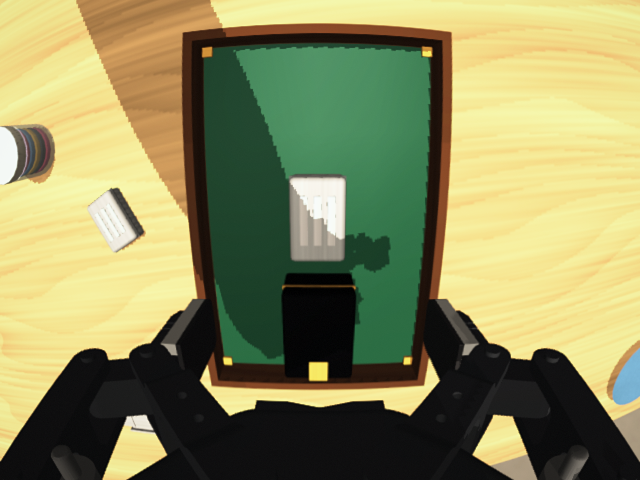

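The tin lies flat at (318,218) and the case is behind it at (318,330). Next is the jar.

```bash
python3 -m creep '[[-0.294,-0.075,0.01,0,0,0,1],[-0.294,-0.075,0.01,0,0,0,1],[-0.294,-0.075,0.01,0,0,0,1],[-0.294,-0.075,0.01,0,0,0,1],[-0.294,-0.075,0.01,0,0,0,1],[-0.294,-0.075,0.01,0,0,0,1],[-0.294,-0.075,0.01,0,0,0,1],[-0.294,-0.075,0.01,0,0,0,1]]'; python3 - <<'E'
from h import *
to(.427,-.104,.17,81.7)
im=grab("wrist","w9.png"); hsv=cv2.cvtColor(im,cv2.COLOR_BGR2HSV)
E
```

```text
time: 14.3
ee_pos: [0.4246, -0.1059, 0.161]
tcp_rot: [-180.0, -0.0, 81.5]
wrist_force: [0.3, 0.3, 0.9]
opening: 0.0855
at [ 0.4246 -0.1059  0.161 ] [-179.95   -0.02   81.55] t 14.3 open 0.0855 F [0.3 0.3 0.9]
shift [ 0.0022  0.0021 -0.009 ] turn [-0.0008 -0.0003 -0.0027]
```

View pics/w9.png

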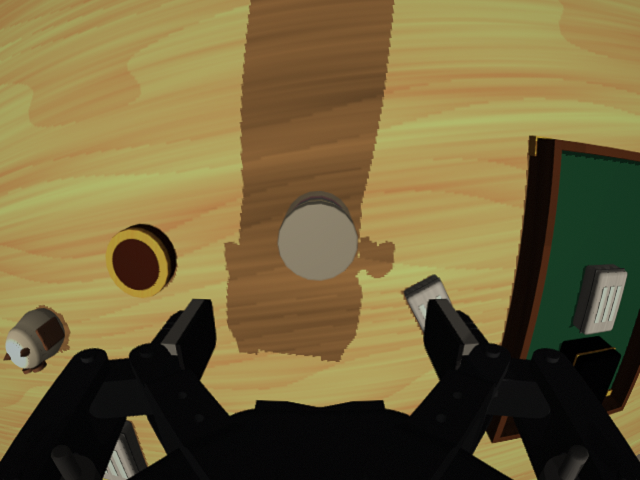

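```bash
python3 - <<'E'
from h import *
P=wplane([(278,241),(358,241),(318,280.5),(318,201.5)],.06); print(P, P[:2].mean(0),P[2:].mean(0),np.linalg.norm(P[0]-P[1]),np.linalg.norm(P[2]-P[3]))
c=np.r_[P[:2].mean(0)[:2]+P[2:].mean(0)[:2]]/2; to(*c,.02,81.7)
E
```

```text
[[ 0.4216 -0.133   0.06  ]
 [ 0.4295 -0.0787  0.06  ]
 [ 0.4544 -0.1101  0.06  ]
 [ 0.3985 -0.1018  0.06  ]] [ 0.4255 -0.1058  0.06  ] [ 0.4264 -0.106   0.06  ] 0.054826974763150994 0.05646703135072127
at [ 0.4251 -0.1049  0.1611] [-179.96   -0.02   81.66] t 14.35 open 0.0856 F [ 0.3 -0.4 -0.2]
shift [-0.0009  0.0011  0.1411] turn [-0.0008 -0.0004 -0.0008]
```

```bash
python3 -m creep '[[-0.001,0.001,0.05,0,0,0,1],[-0.001,0.001,0.095,0,0,0,1],[-0.001,0.001,0.125,0,0,0,1],[-0.001,0.001,0.14,0,0,0,1],[-0.001,0.001,0.147,0,0,0,1],[-0.001,0.001,0.147,0,0,0,1]]';  python3 -m creep '[[0,0,0,0,0,0,0.7],[0,0,0,0,0,0,0.5],[0,0,0,0,0,0,0.4],[0,0,0,0,0,0,0.4],[0,0,0,0,0,0,0.4],[0,0,0,0,0,0,0.4]]' 35; python3 - <<'E'
from h import *
grab("wrist","w10.png")
E
```

```text
time: 14.95
ee_pos: [0.426, -0.1049, 0.014]
tcp_rot: [-179.9, -0.0, 81.8]
wrist_force: [-0.2, 0.7, 0.8]
opening: 0.0856
time: 15.55
ee_pos: [0.4271, -0.1061, 0.0162]
tcp_rot: [179.9, -0.0, 81.7]
wrist_force: [-0.3, 0.2, 6.2]
opening: 0.055
```

View pics/w10.png

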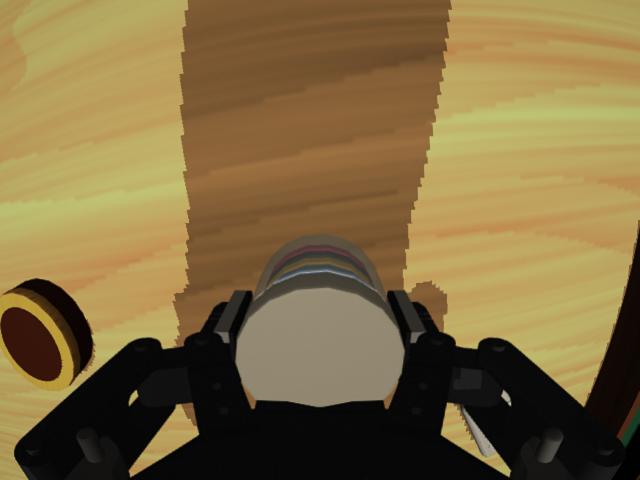

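```bash
python3 -m creep '[[0,0,-0.02,0,0,0,0.4],[0,0,-0.06,0,0,0,0.4],[0,0,-0.11,0,0,0,0.4],[0,0,-0.14,0,0,0,0.4]]'; python3 - <<'E'
from h import *
to(.453,.189,.15,81.7)
E
```

```text
time: 16.0
ee_pos: [0.4268, -0.1063, 0.1587]
tcp_rot: [179.8, 0.0, 81.7]
wrist_force: [0.5, -0.5, -1.0]
opening: 0.0553
at [ 0.4268 -0.1063  0.1587] [179.79   0.02  81.72] t 16.0 open 0.0553 F [ 0.5 -0.5 -1. ]
shift [ 0.296  -0.0166  0.0085] turn [0.0037 0.0003 0.0004]
```

```bash
python3 -m creep '[[0.296,-0.0165,0,0,0,0,0.4],[0.296,-0.0165,0,0,0,0,0.4],[0.296,-0.0165,0,0,0,0,0.4],[0.296,-0.0165,0,0,0,0,0.4],[0.296,-0.0165,0,0,0,0,0.4],[0.296,-0.0165,0,0,0,0,0.4],[0.296,-0.0165,0,0,0,0,0.4],[0.296,-0.0165,0,0,0,0,0.4]]'; python3 - <<'E'
from h import *
to(.453,.189,.0242,81.7)
grab("wrist","w11.png"); grab("scene","s11.png")
E
```

```text
time: 16.8
ee_pos: [0.4521, 0.1901, 0.1548]
tcp_rot: [-180.0, 0.0, 81.9]
wrist_force: [-0.2, -0.3, -0.6]
opening: 0.0557
at [0.4521 0.1901 0.1548] [-179.98    0.02   81.87] t 16.8 open 0.0557 F [-0.2 -0.3 -0.6]
shift [-0.001   0.001   0.1306] turn [-0.0003  0.0004  0.0029]
```

View pics/w11.png

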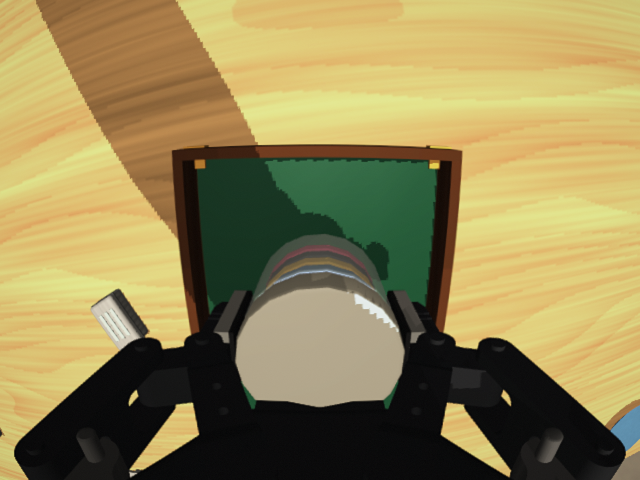

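View pics/s11.png

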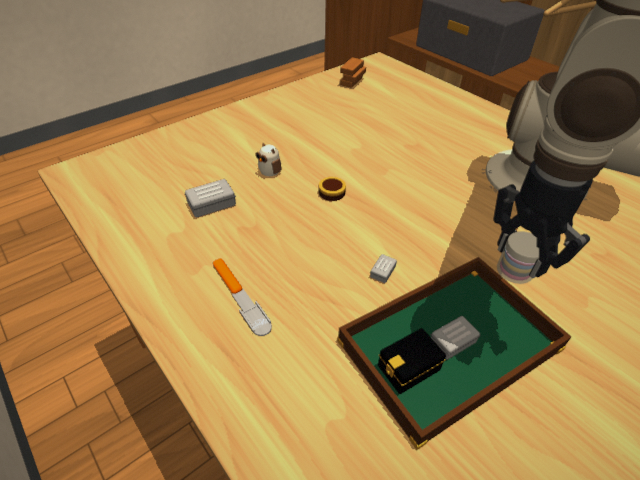

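```bash
python3 -m creep '[[-0.001,0.001,0.04,0,0,0,0.4],[-0.001,0.001,0.085,0,0,0,0.4],[-0.001,0.001,0.11,0,0,0,0.4],[-0.001,0.001,0.12,0,0,0,0.4],[-0.001,0.001,0.124,0,0,0,0.4],[-0.001,0.001,0.124,0,0,0,0.4]]'; python3 -m creep '[[0,0,0.001,0,0,0,0.4],[0,0,0.002,0,0,0,0.4],[0,0,0.003,0,0,0,0.4],[0,0,0.004,0,0,0,0.4],[0,0,0.005,0,0,0,0.4]]'
```

```text
time: 17.5
ee_pos: [0.4539, 0.1877, 0.0318]
tcp_rot: [179.9, -0.0, 81.7]
wrist_force: [0.8, 0.5, -0.7]
opening: 0.0554
time: 18.0
ee_pos: [0.4533, 0.1882, 0.0258]
tcp_rot: [180.0, -0.0, 81.7]
wrist_force: [-0.1, 0.9, -1.9]
opening: 0.0555
```

```bash
python3 -m creep '[[0,0,0.001,0,0,0,0.4],[0,0,0.001,0,0,0,0.4]]'; python3 -m creep '[[0,0,0.001,0,0,0,0.4],[0,0,0.001,0,0,0,0.4]]'
```

```text
time: 18.2
ee_pos: [0.4531, 0.1881, 0.0246]
tcp_rot: [-180.0, 0.0, 81.7]
wrist_force: [-0.5, -0.2, -0.6]
opening: 0.0551
time: 18.4
ee_pos: [0.4532, 0.1881, 0.0242]
tcp_rot: [180.0, -0.0, 81.7]
wrist_force: [-2.9, -1.6, 3.2]
opening: 0.0552
```

```bash
python3 -m creep '[[0,0,0.0005,0,0,0,0.7],[0,0,0.0005,0,0,0,0.85],[0,0,0.0005,0,0,0,1],[0,0,0.0005,0,0,0,1]]'; python3 -m creep '[[0,0,-0.02,0,0,0,1],[0,0,-0.06,0,0,0,1],[0,0,-0.11,0,0,0,1],[0,0,-0.16,0,0,0,1],[0,0,-0.18,0,0,0,1]]'; python3 - <<'E'
from h import *
grab("wrist","w12.png"); grab("scene","s12.png"); grab("top","t12.png")
to(.3,.3,.2,81.7)
E
```

```text
time: 18.8
ee_pos: [0.4533, 0.1881, 0.0232]
tcp_rot: [180.0, -0.0, 81.7]
wrist_force: [0.3, -1.1, -0.5]
opening: 0.0855
time: 19.3
ee_pos: [0.4543, 0.1885, 0.2083]
tcp_rot: [179.7, -0.2, 81.7]
wrist_force: [0.6, -0.5, -0.4]
opening: 0.0855
at [0.4539 0.1884 0.2045] [179.87  -0.08  81.73] t 19.45 open 0.0855 F [-0.5 -0.3 -0.7]
shift [ 0.0883 -0.1684  0.0042] turn [ 0.0023 -0.0013  0.0006]
```

View pics/w12.png

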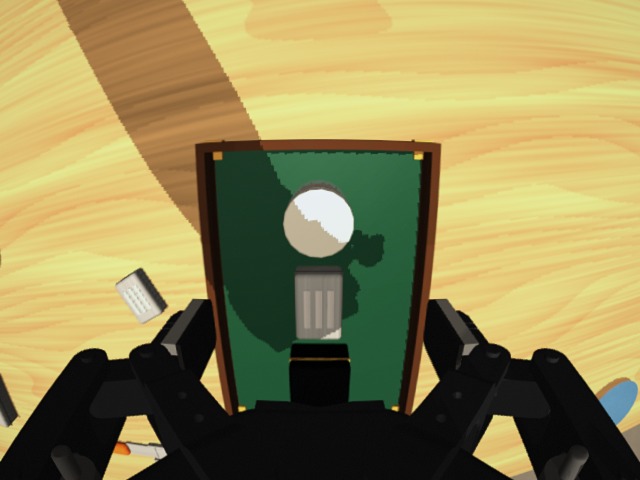

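View pics/s12.png

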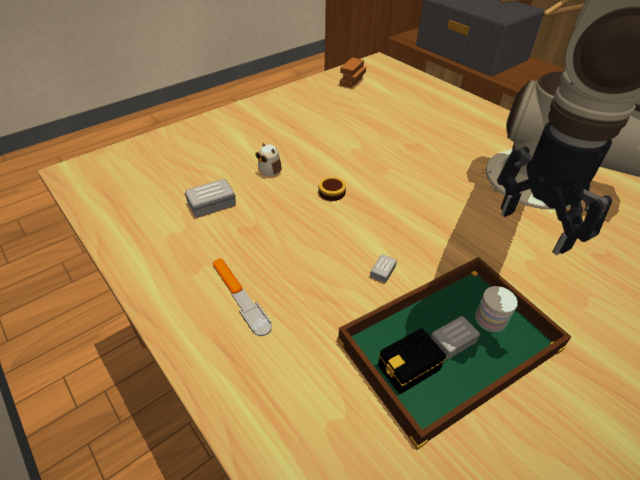

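View pics/t12.png

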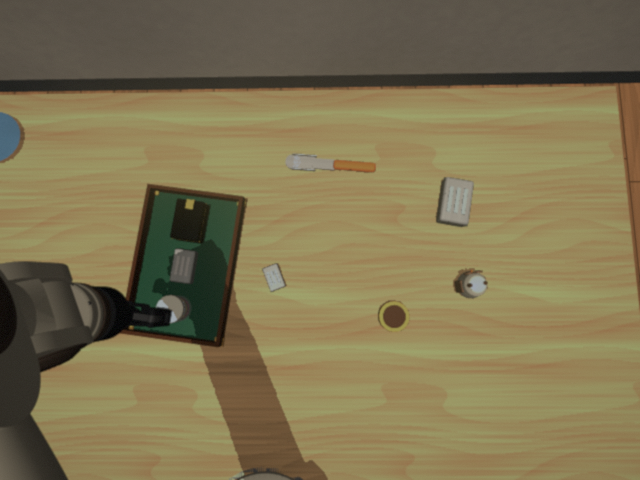

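All three stand upright on the tray floor: the jar at (318,222) in the wrist view, the tin at (318,303) and the case at (319,375). Before handing in, I'll do one numerical check that the bystanders haven't moved.

```bash
python3 - <<'E'
from h import *
a=cv2.imread("pics/top0.png");b=cv2.imread("pics/t12.png")
for n,(x0,y0,x1,y1) in dict(horn=(280,148,385,178),owl=(452,265,495,302),polish=(372,296,416,338),small=(258,258,292,296),big=(432,170,480,232)).items():
    A=cv2.cvtColor(a[y0:y1,x0:x1],6).astype(np.float32);B=cv2.cvtColor(b[y0:y1,x0:x1],6).astype(np.float32)
    print(n,"pix shift",np.round(cv2.phaseCorrelate(A,B),2).tolist() if 0 else cv2.phaseCorrelate(A,B),"absdiff",cv2.absdiff(A,B).mean())
o=bot.get_obs(); print(o["time"],np.abs(o["qd"]).max(),o["wrist_force"],o["ee_pos"])
bot.job_done()
E
```

```text
horn pix shift ((0.03551150561153804, 0.05328916870679201), 0.9874899974575749) absdiff 4.6625395
owl pix shift ((0.5098661093801162, 0.0034061744454021436), 0.9788876522911919) absdiff 4.3299813
polish pix shift ((0.5045350794834178, 0.4839205340602888), 1.0278788700221497) absdiff 4.2478356
small pix shift ((0.03377298244085836, -0.0018112476536167321), 0.9545481638775931) absdiff 4.625387
big pix shift ((0.04090665751700229, 0.0331692590797843), 0.9446995590503017) absdiff 4.707661
19.45 3.4951356444661283 [-0.5066 -0.3244 -0.7462] [0.4539 0.1884 0.2045]
the job is handed in; nothing more can be done
```

The watch case, the middle-sized collar-stay tin (measured about 69.5 x 43 mm in the top view) and the hair-tie jar are in the tray. I set each one down until the wrist force showed floor contact (3–5 N), then opened the gripper. I handed the job in at 19.45 s with the gripper open and clear, about 20 cm above the shelf.

**Placement:** the last wrist, scene and top pictures show all three right way up on the tray floor, apart from each other and clear of the walls.

**Bystanders:** comparing the first and last top pictures, the shoe horn and the other two tins moved by less than 0.1 px. The owl and polish tin came out at about 0.5 px (1 mm). I take this as an effect of the crop size, since the gripper never came near either of them, but I did not check it separately.

**Measurements:** the top and wrist cameras disagreed by about 5 mm on the watch case's position. I used the wrist reading, which matched its 60 x 85 mm size, and the grasp went cleanly.

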